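# Slide the well plate home under the scanner bridge

### The job

Push the white well plate along the bench with the fingers, into the flared mouth of the low scanner bridge and on underneath it, until its leading end is fully home and square against the stop bar on the far side. Keep the plate flat on the bench all the way: do not lift or tip it. Leave the two weights and the jar beside the bridge where they stand, and back away from the plate at the end.

Things in the scene. Friction and masses are not known exactly. Their poses are not given: they have to be found in the camera images.
- plate: loose flat white 24-well plate on the bench, a solid block 85.6 (its x) x 128 (its y) x 20 mm high, about 0.15 kg; origin at the centre of its underside, z up. It starts outside the bridge's mouth, centre 135 to 165 mm out along the bridge's +y, 10 to 55 mm off to the bridge's -x, turned up to 0.3 rad from the lane, and goes in -y end first
- bridge: low scanner bridge fixed to the bench: two legs, grey beam with black cover. Origin on the bench at mid-lane under mid-beam: where the plate's origin lies when home. The lane runs along its y: mouth at +y (robot's left and somewhat nearer), +x points away from the robot. Legs and beam span y -25 to 25 mm; 95 mm between legs, 24.5 mm under the beam, top 41 mm high, 145 mm wide overall
- mouth (a point): point on the bench in the middle of the lane at the mouth's outer edge, 56 mm along the bridge's +y from its origin; axes as the bridge. Two guide fins 14 mm high narrow the mouth from 116 mm here to 95 mm at the legs. The home plate's outer end stands 64 mm out along the bridge's +y, 8 mm outside this point
- stop (a point): point on the bench at the middle of the stop bar's inner face, 64 mm along the bridge's -y from its origin; axes as the bridge. The bar is 14 mm high and 108 mm long; two side rails 10 mm high, 96 mm apart, join it to the legs. The home plate's leading end touches this face
- weight_big: loose metal calibration weight with a knob, 32 mm across, 42 mm high, standing by the bridge's -x side (the robot's side); origin at the centre of its underside; leave alone
- weight_small: loose metal calibration weight with a knob, 21 mm across, 28 mm high, standing by the bridge's +x side (the side away from the robot); origin at the centre of its underside; leave alone
- jar: loose glass jar with screw cap, 50 mm across, 63 mm high, standing beyond the stop bar on the bridge's -y side; origin at the centre of its underside; leave alone

How it is judged:
On the way:
1. the plate's leading end is in the lane under the beam (y of plate in the frame of bridge between 0.01 and 0.085 m and x of plate in the frame of bridge between -0.01 and 0.01 m).
At the end, for the whole second after the job is handed in: the plate lies flat and still on the bench under the bridge, its leading end within 4 mm of the stop bar, its centre within 8 mm of the lane's middle line and within 0.06 rad of square; both weights and the jar are within 15 mm of where they stood (y of plate in the frame of bridge between -0.004 and 0.004 m and x of plate in the frame of bridge between -0.008 and 0.008 m and angle between the y axis of plate and the y axis of bridge, either way round below 0.06 rad and height (world z) of plate below 0.003 m and angle between plate's own z axis and vertical below 0.03 rad and linear speed of plate below 0.01 m/s and distance of each of weight_big, weight_small, jar from where it was at the start of the episode below 0.015 m); the robot touches nothing.
It fails at once if the plate is lifted off the bench or carried (height (world z) of plate above 0.01 m).
It fails at once if the plate is tipped by more than about 7 degrees (angle between plate's own z axis and vertical above 0.12 rad).
It fails at once if the larger weight is shoved, lifted or knocked over (moved 15 mm or tilted 0.3 rad) (distance of weight_big from where it was at the start of the episode above 0.015 m or angle between weight_big's own z axis and vertical above 0.3 rad).
It fails at once if the smaller weight is shoved, lifted or knocked over (moved 15 mm or tilted 0.3 rad) (distance of weight_small from where it was at the start of the episode above 0.015 m or angle between weight_small's own z axis and vertical above 0.3 rad).
It fails at once if the jar is shoved, lifted or knocked over (moved 15 mm or tilted 0.3 rad) (distance of jar from where it was at the start of the episode above 0.015 m or angle between jar's own z axis and vertical above 0.3 rad).
It also fails if it takes over 42 s, if anything falls off the work surface, if the arm or the gripper's body presses on something with over 40 N, if the wrist force passes 120 N, or if a joint passes its speed limit or range.

### The arm

A 7-joint arm with a two-finger parallel gripper is mounted at the origin on the work surface; the furniture and walls round the work are solid. World frame = base frame: x ahead of the robot, y to its left, z up, the work surface at z = 0. Lengths are in m, angles in rad, forces in N, time in s.
With the tool pointing down it reaches from about 0.35 to 0.9 m from the base axis. Payload 8.1 kg.
Tool frame: the origin (TCP) lies midway between the tips of the shut fingers; the grasp point (between the pads) lies arm.grasp_offset behind it (arm.grasp_offset is the distance from the TCP to the grasp point, in m); z points along the fingers, y is the line along which they close (so a half turn about z gives the same grasp; the last joint's range is limited). The gripper opens to 92 mm and grips with 3 to 60 N. Pads are 19 mm wide; open, the fingers measure 130 mm over their backs; the gripper's body (75 mm by 190 mm) begins 47 mm behind the grasp point.
Start: joints at [1.143, 0.434, 0.025, 1.573, -0.012, 1.134, -0.075], TCP at [0.199, -0.592, 0.227] pointing down, gripper open.
Joint ranges: [-2.62, 2.62], [-0.44, 2.09], [-1.27, 1.32], [0.08, 2.57], [-1.32, 4.46], [0.12, 2], [-2.74, 2.74]. Speed limits (rad/s): [2.22, 2.22, 3.01, 3.01, 3.14, 3.14, 3.14].

### API

Orientations are given as a rotation vector (axis times angle).
In Python, from cell import observe, imaging, arm gives the robot as it stands.
- The arm moves only by the tool apply_moves, never from a script. Its argument "commands" is a list of rows, each a list of 5 numbers: the opening in per cent of the stroke, from 0 (shut) to 100 (fully open), then the shift along the world's x, y, z in units of 0.06 m (1.0 is 0.06 m), then the turn about the world's z in units of 0.5 rad (1.0 is 0.5 rad). A call has 1 to 12 rows; each row shifts and turns the commanded pose from where the row before left it; what a row does not reach is not made up. A row lasts 1/8 s, in which the tool goes at most 62.5 mm and 10.7 degrees, less where a joint would pass 70% of its speed; a pose out of reach is approached as far as the arm can. A call with a number of a shift or a turn outside -1 to 1 is refused whole. A call with a gripper value outside its range is refused whole. The fingers move at their own pace and stop on an object; "newtons" is the grip in N (left out, the last holds). Time passes only in rows, so rows that do not move let the fingers close. It gives the time, the measured TCP pose, the force, the opening and the grip force at its end, in the units of the state.
- observe(): the state, without advancing time (a new reading comes with each control period).
- imaging.get_image(name): name is "scene" or "top"; returns (picture, depth): 480x640x3 uint8, red, green, blue; 480x640 float32, m along the optical axis (not along the pixel's ray), 0 where there is no reading.
- imaging.camera_params(name): a dict with "camera_matrix" (3x3 intrinsics, pixels), "origin" and "rotation" of the camera in the world. Camera axes: x right, y up, looking along -z (the intrinsics and any distortion apply to the point x, -y, -z); pixel columns grow to the right and rows downward; lengths in m; the calibration is good to about 2 mm. A picture is of the moment at which its call begins. camera_params takes no time and is no camera call.
- arm.sign_off(): hands the job in; it is judged then, once.
The state is a dict: "clock": time; "joints": joint angles; "dq": joint speeds; "joint_efforts": joint torques, N m; "position": TCP position; "ee_rot": TCP orientation; "force": force on the tool from outside, world axes, zero at the start; "ft_torque": the same for the moment, N m; "width": opening from 0.0 (shut) to 1.0 (fully open); "gripper_force": force on a finger pad.
Only numpy, scipy, OpenCV 4.12 (cv2) and the standard library are available. Lean on these libraries where they do the work, as an engineer would, in place of code of your own. Each camera call takes 0.05 s, during which the arm holds its last target. There are 200 camera calls.

## Working session

There is one attempt and no reset: what is moved stays moved. The work goes in short steps, Python scripts to look and compute and a tool call to move; the robot and the scene stay as the last step left them, time stands still between calls to the robot, and variables do not carry over. Pictures are saved under pics/ and viewed, at most 10 in all, crops included, and the job is handed in when it is done.

Besides the shell and the picture viewer there is one more tool, called after "Call:" as name(argument=value, ...) on one line, values as JSON. apply_moves: Moves the arm, as the interface text tells. Its arguments: {"type":"object","properties":{"commands":{"type":"array"},"newtons":{"type":"number"}},"required":["commands"]}

```bash
mkdir -p pics; cat > h.py <<'E'
import numpy as np, cv2
from cell import observe, imaging, arm
def ray(p,u,v):
    K=np.array(p["camera_matrix"]);R=np.array(p["rotation"])
    if R.shape!=(3,3): R=cv2.Rodrigues(R)[0]
    d=np.linalg.inv(K)@np.array([u,v,1.0]); d=R@np.array([d[0],-d[1],-d[2]])
    return np.array(p["origin"]),d
def onz(p,u,v,z):
    o,d=ray(p,u,v); return o+d*(z-o[2])/d[2]
def cloud(p,dep):
    K=np.array(p["camera_matrix"]);R=np.array(p["rotation"])
    if R.shape!=(3,3): R=cv2.Rodrigues(R)[0]
    v,u=np.mgrid[0:480,0:640]
    x=(u-K[0,2])/K[0,0]*dep;y=(v-K[1,2])/K[1,1]*dep
    return np.stack([x,-y,-dep],-1)@R.T+np.array(p["origin"])
E
python3 - <<'E'
from h import *
for n in("scene","top"):
    im,d=imaging.get_image(n);cv2.imwrite(f"pics/{n}0.png",im[...,::-1]);np.savez(n+"0.npz",im=im,d=d)
    print(n,imaging.camera_params(n))
print(observe(),arm.grasp_offset)
E
```

```text
scene {'camera_matrix': array([[572.98404839,   0.        , 315.0462877 ],
       [  0.        , 572.98404839, 242.73747098],
       [  0.        ,   0.        ,   1.        ]]), 'origin': array([0.16421189, 0.4582586 , 0.58344045]), 'rotation': array([ 0.39988908, -1.00559932, -2.18388473])}
top {'camera_matrix': array([[456.27395281,   0.        , 321.33442745],
       [  0.        , 456.27395281, 232.16807628],
       [  0.        ,   0.        ,   1.        ]]), 'origin': array([ 0.45150557, -0.02011607,  0.86859291]), 'rotation': array([ 0.13417286, -0.17801558, -1.54800311])}
{'clock': 0.1, 'joints': array([ 1.14338592,  0.43518215,  0.02496766,  1.57399425, -0.01162556,
        1.13403944, -0.07511126]), 'dq': array([ 0.00134453, -0.0009061 ,  0.00017568, -0.00251686,  0.0008255 ,
       -0.00062395, -0.00113802]), 'joint_efforts': array([ 3.72919560e-03, -6.69122314e+01,  9.88554955e-01, -3.15144682e+01,
       -6.04517804e-02,  3.74125619e-02,  8.88669661e-05]), 'position': array([ 0.19926583, -0.59188693,  0.22601006]), 'ee_rot': array([-3.09885678e+00, -5.07605494e-01,  5.42789001e-04]), 'force': array([-0.10100323,  0.19374167, -0.45537742]), 'ft_torque': array([-0.01723886,  0.00302449,  0.01855043]), 'gripper_force': 0.0, 'width': 0.9968377719015424} 0.0188
```

View pics/top0.png

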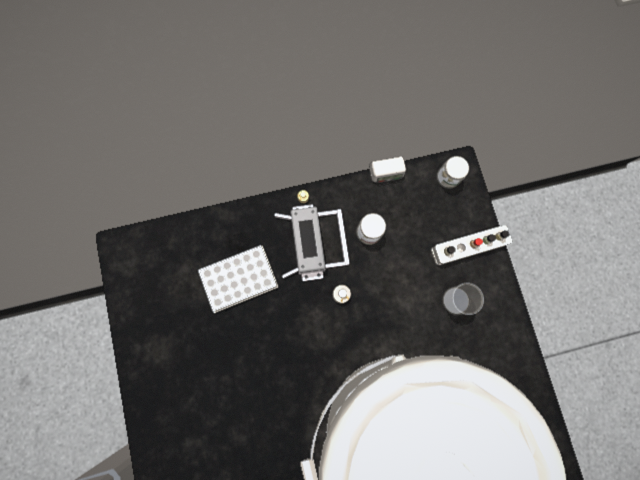

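View pics/scene0.png

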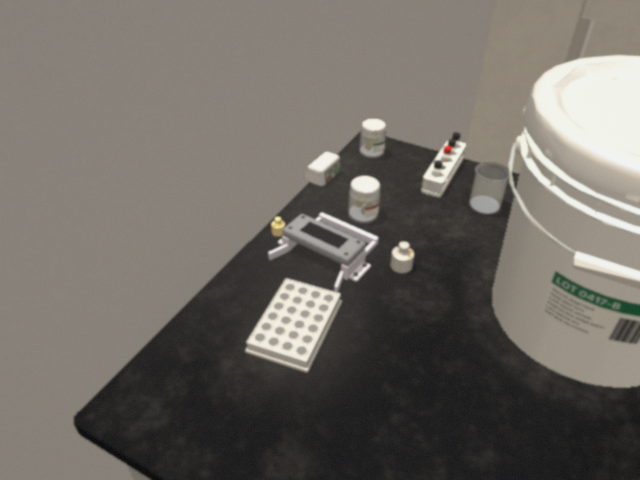

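The top view shows the plate at about (238,279). The bridge beam is at (309,242) with its mouth to the left and its stop bar at (343,238). The jar is at (372,229), the weights at (342,294) and (303,196), and a big bucket stands low right at (440,430). The scene view shows the same layout.

```bash
python3 - <<'E'
from h import *
for n in("top","scene"):
    p=imaging.camera_params(n);z=np.load(n+"0.npz");im=z["im"];d=z["d"];P=cloud(p,d)
    print(n,"bench z",np.median(P[...,2][(im.max(-1)<40)&(d>0)]))
    g=im.min(-1).astype(int)
    Z=P[...,2]
    # plate
    box=np.zeros(g.shape,bool)
    if n=="top": box[235:320,190:285]=1
    else: box[270:375,240:350]=1
    m=(box&(Z>.014)&(Z<.027)&(d>0)).astype(np.uint8)
    m=cv2.morphologyEx(m,cv2.MORPH_OPEN,np.ones((5,5)))
    c=max(cv2.findContours(m,0,2)[0],key=cv2.contourArea)[:,0]
    W=np.array([onz(p,u,v,.02)[:2] for u,v in c]);r=cv2.minAreaRect((W*1000).astype(np.float32));print("plate",r,cv2.boxPoints(r).round(1).tolist())
    # beam
    box[:]=0
    if n=="top": box[190:290,280:335]=1
    else: box[205:285,265:380]=1
    m=(box&(Z>.034)&(Z<.048)&(d>0)).astype(np.uint8)
    c=max(cv2.findContours(m,0,2)[0],key=cv2.contourArea)[:,0]
    W=np.array([onz(p,u,v,.041)[:2] for u,v in c]);r=cv2.minAreaRect((W*1000).astype(np.float32));print("beam",r,cv2.boxPoints(r).round(1).tolist())
    if n=="top":
        for nm,u,v,z in(("stopR",341,210,.014),("stopL",347,264,.014),("finA",276,214,.014),("finB",284,276,.014),("jar",372,226,.063),("big",342,293,.042),("small",303,195,.028)):print(nm,onz(p,u,v,z).round(3))
        m=(Z>.06)&(d>0); 
        l,k,st,ce=cv2.connectedComponentsWithStats(m.astype(np.uint8))
        for i in range(1,l):
            if st[i,4]>80:
                q=P[k==i];print(st[i],q.min(0).round(3),q.max(0).round(3))
E
python3 -c "
import cv2;a=cv2.imread('pics/top0.png')[180:325,185:395];cv2.imwrite('pics/c.png',cv2.resize(a,None,fx=3.8,fy=3.8,interpolation=2))"
```

```text
top bench z -0.000610198516705518
plate ((533.5457763671875, 111.91017150878906), (82.18274688720703, 123.97867584228516), 23.063297271728516) [[471.5, 152.8000030517578], [520.0, 38.79999923706055], [595.5999755859375, 71.0], [547.0999755859375, 185.0]]
beam ((605.5895385742188, -16.94207000732422), (118.3131332397461, 49.63609313964844), 8.819733619689941) [[543.2999877929688, -1.5], [550.9000244140625, -50.5], [667.9000244140625, -32.400001525878906], [660.2000122070312, 16.700000762939453]]
stopR [ 0.669 -0.08   0.014]
stopL [ 0.564 -0.092  0.014]
finA [0.658 0.045 0.014]
finB [0.539 0.026 0.014]
jar [ 0.628 -0.133  0.063]
big [ 0.508 -0.081  0.042]
small [ 0.693 -0.006  0.028]
[     0      0    640    232 101590] [ 0.605 -0.662  0.06 ] [0.922 0.525 0.56 ]
[446 157  23  22 252] [ 0.723 -0.316  0.06 ] [ 0.765 -0.273  0.065]
[361 214  25  25 470] [ 0.606 -0.157  0.06 ] [ 0.651 -0.113  0.067]
[452 283  32  32 226] [ 0.473 -0.327  0.06 ] [ 0.527 -0.273  0.072]
[  301   355   265   125 24795] [ 0.249 -0.322  0.061] [ 0.415 -0.015  0.312]
scene bench z 2.282115783425187e-05
plate ((531.6871948242188, 112.76642608642578), (83.17959594726562, 128.0250244140625), 23.0826416015625) [[468.29998779296875, 155.3000030517578], [518.5, 37.599998474121094], [595.0, 70.19999694824219], [544.9000244140625, 188.0]]
beam ((602.1569213867188, -13.41611099243164), (120.25592041015625, 54.67887496948242), 8.942469596862793) [[538.5, 4.199999809265137], [547.0, -49.79999923706055], [665.7999877929688, -31.100000381469727], [657.2999877929688, 22.899999618530273]]
```

View pics/c.png

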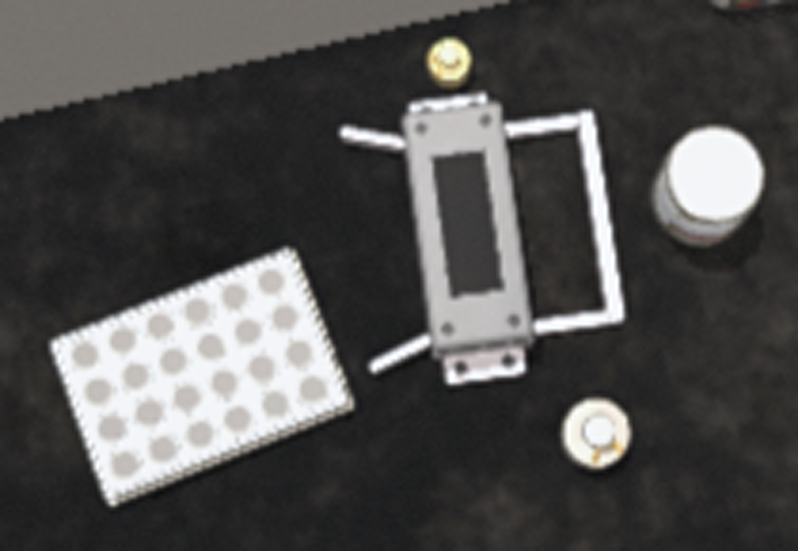

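Call:
apply_moves(commands=[[60,0,0,0.9,0],[60,0,0,0.9,0],[60,0,0,0.9,0],[60,0.4,0.4,0.3,-0.1],[60,0.6,0.5,0,-0.1],[60,0.7,0.6,0,-0.14],[60,0.7,0.6,0,0],[60,0.7,0.6,0,0],[60,0.7,0.6,0,0],[60,0.7,0.6,0,0],[60,0.7,0.6,0,0],[60,0.5,0.6,0,0]])

```text
clock: 1.6
position: [0.5428, -0.2846, 0.406]
ee_rot: [-3.131, -0.244, 0.001]
force: [-0.3, -1.2, 0.2]
width: 0.6
gripper_force: 0.0
```

```bash
python3 -c "
from cell import observe
print(observe())"
```

```text
{'clock': 1.6, 'joints': array([ 0.48098966,  0.34250221, -0.12732878,  1.27822299,  0.04235518,
        1.52457692, -1.05621205]), 'dq': array([-0.51395977,  0.12209193, -0.12259264, -0.17230356,  0.06223726,
        0.05751457, -0.63213548]), 'joint_efforts': array([  3.33567582, -64.61105347,  -1.0907479 , -34.17343497,
        -0.2926214 ,  -0.07605147,   1.2225939 ]), 'position': array([ 0.54282391, -0.28455986,  0.4059631 ]), 'ee_rot': array([-3.13130501e+00, -2.44117341e-01,  1.33556993e-03]), 'force': array([-0.33874828, -1.18712699,  0.23102146]), 'ft_torque': array([-0.00591302, -0.00518501, -0.01491608]), 'gripper_force': 0.0, 'width': 0.600457241646214}
```

Call:
apply_moves(commands=[[60,-0.1,0.8,0,0],[60,-0.1,0.8,0,0],[60,-0.1,0.8,0,0],[60,-0.2,0.8,0,0],[60,-0.2,0.8,0,0],[60,-0.3,0.8,0,0],[60,-0.3,0.8,-0.2,0],[60,-0.3,0.8,-0.4,0],[60,0,0.1,-0.9,0],[60,0,0,-0.9,0],[60,0,0,-0.9,0],[60,0,0,-0.5,0]])

```text
clock: 3.1
position: [0.4437, 0.1031, 0.1761]
ee_rot: [3.131, 0.243, -0.006]
force: [0.5, 0.7, -1.0]
width: 0.6
gripper_force: 0.0
```

Call:
apply_moves(commands=[[60,0,0,-0.4,0],[60,0,0,0,0],[60,0,0,0,0]])

```text
clock: 3.48
position: [0.4458, 0.1038, 0.1555]
ee_rot: [-3.132, -0.243, -0.001]
force: [0.7, -0.1, 1.0]
width: 0.603
gripper_force: 0.0
```

```bash
python3 - <<'E'
from h import *
o=observe();print(o["joints"].round(2),o["position"],o["ee_rot"],o["force"])
im,d=imaging.get_image("scene");cv2.imwrite("pics/s1.png",im[...,::-1])
E
```

```text
[-0.02  0.28 -0.4   2.03  0.14  0.86 -1.91] [0.44582464 0.10384801 0.15551052] [-3.13202771e+00 -2.42850815e-01 -1.07160479e-03] [ 0.71571797 -0.07017243  1.00235424]
```

View pics/s1.png

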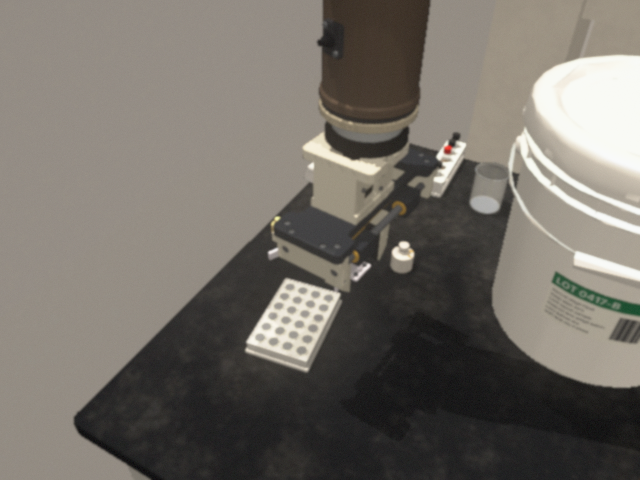

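The gripper hangs between the camera and the bridge, with its near lower corner at about (345,287). I'll project the commanded tip points to check that this matches before descending.

```bash
python3 - <<'E'
from h import *
p=imaging.camera_params("scene");R=cv2.Rodrigues(np.array(p["rotation"]))[0];K=p["camera_matrix"]
def pr(q):
    c=R.T@(np.array(q)-p["origin"]);h=K@np.array([c[0],-c[1],-c[2]]);return (h[:2]/h[2]).round(0)
t=observe()["position"];ry=np.array([-.154,.988,0])
for s in(-.1,-.04,0,.04,.1):
    print(s,pr(t+s*ry),pr(t+s*ry+[0,0,.066]))
im=cv2.imread("pics/s1.png");cv2.imwrite("pics/s1c.png",cv2.resize(im[120:320,240:460],None,fx=3,fy=3,interpolation=2))
E
```

```text
-0.1 [400. 224.] [406. 178.]
-0.04 [374. 251.] [378. 204.]
0 [355. 271.] [358. 223.]
0.04 [334. 292.] [336. 244.]
0.1 [299. 328.] [299. 279.]
```

View pics/s1c.png

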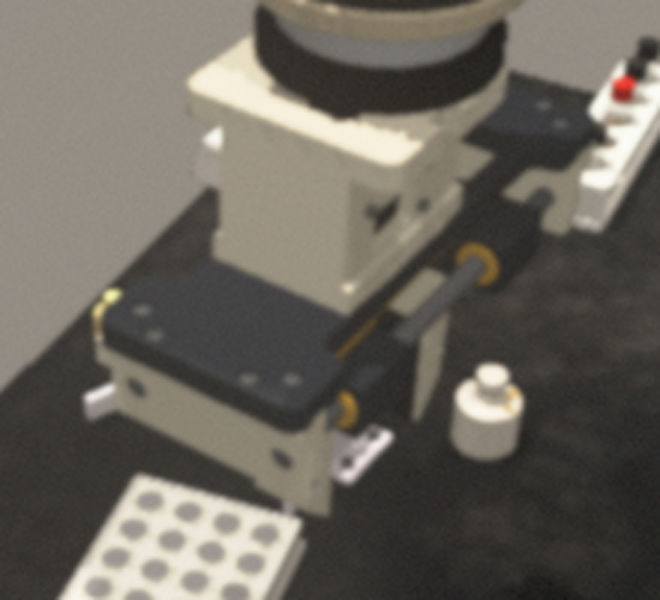

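The crop shows the near fingertip at (343,292) and the far one at (382,258). Both match the projections, and the big weight at about (402,258) is clear. Next I descend and push sideways.

Call:
apply_moves(commands=[[60,0,0,-0.8,0],[60,0,0,-0.8,0],[60,0,0,-0.6,0],[60,0,0,-0.2,0],[60,0,0,0,0],[60,0,0,0,0]])

```text
clock: 4.28
position: [0.4466, 0.104, 0.0122]
ee_rot: [-3.132, -0.243, -0.004]
force: [0.9, 0.3, -0.7]
width: 0.6
gripper_force: 0.0
```

Call:
apply_moves(commands=[[60,0.16,0.025,0,0],[60,0.16,0.025,0,0],[60,0.16,0.025,0,0],[60,0.16,0.025,0,0],[60,0.16,0.025,0,0],[60,0.16,0.025,0,0],[60,0.16,0.025,0,0],[60,0.1,0.015,0,0],[60,0,0,0,0],[60,0,0,0,0]])

```text
clock: 5.52
position: [0.5186, 0.115, 0.0108]
ee_rot: [3.132, 0.243, 0.0]
force: [-0.1, 0.3, -0.0]
width: 0.6
gripper_force: 0.0
```

```bash
cat > meas.py <<'E'
from h import *
import sys
O=np.array([.604,-.0155]);a=.155
X=np.array([np.cos(a),np.sin(a)]);Y=np.array([-X[1],X[0]])
def tob(q): q=np.array(q)[:2]-O; return (q@X,q@Y)
o=observe();print("t",o["clock"],"tcp_b",np.round(tob(o["position"]),4),"z",o["position"][2].round(4),o["force"].round(1),o["ee_rot"].round(3))
for n in("top","scene"):
    im,d=imaging.get_image(n);cv2.imwrite(f"pics/{n}_{o['clock']:.2f}.png",im[...,::-1])
    p=imaging.camera_params(n);P=cloud(p,d);Z=P[...,2]
    B=(P[...,:2]-O);bx=B@X;by=B@Y
    m=((d>0)&(abs(Z-.02)<.005)&(abs(bx)<.14)&(by>.028)&(by<.23)&(im.min(-1)>90)).astype(np.uint8)
    m=cv2.morphologyEx(m,cv2.MORPH_OPEN,np.ones((5,5)))
    cs=cv2.findContours(m,0,2)[0]
    if not cs: print(n,"none");continue
    c=max(cs,key=cv2.contourArea)[:,0]
    W=np.array([tob(onz(p,u,v,.02)) for u,v in c]);r=cv2.minAreaRect((W*1000).astype(np.float32));print(n,r,cv2.boxPoints(r).round(0).tolist())
E
python3 meas.py
```

```text
t 5.525 tcp_b [-0.0642  0.1421] z 0.0108 [-0.1  0.3 -0. ] [3.132 0.243 0.   ]
top ((7.682369232177734, 102.56292724609375), (76.33799743652344, 47.01005935668945), 89.71905517578125) [[-16.0, 65.0], [31.0, 64.0], [31.0, 141.0], [-16.0, 141.0]]
scene none
```

Call:
apply_moves(commands=[[60,0.1,0.015,0,0],[60,0.1,0.015,0,0],[60,0,0,0,0],[60,0,0,0,0],[60,-0.3,-0.05,0,0],[60,-0.6,-0.1,0,0],[60,0,0,0.9,0],[60,0,0.1,0.9,0],[60,0,0.8,0.2,0.34],[60,0,0.8,0,0.34],[60,0,0.8,0,0.34],[60,0,0.6,0,0.34]])

```text
clock: 7.12
position: [0.4762, 0.2961, 0.131]
ee_rot: [-2.867, -1.283, -0.001]
force: [1.2, -0.1, 0.5]
width: 0.6
gripper_force: 0.0
```

```bash
python3 meas.py
```

```text
t 7.125 tcp_b [-0.0782  0.3276] z 0.131 [ 1.2 -0.1  0.5] [-2.867e+00 -1.283e+00 -1.000e-03]
top ((2.3105850219726562, 126.2414321899414), (123.95648193359375, 81.92639923095703), 89.94527435302734) [[-39.0, 64.0], [43.0, 64.0], [43.0, 188.0], [-39.0, 188.0]]
scene ((0.3381767272949219, 127.16008758544922), (84.62738800048828, 127.04302978515625), 0.13907930254936218) [[-42.0, 191.0], [-42.0, 64.0], [43.0, 64.0], [42.0, 191.0]]
```

Call:
apply_moves(commands=[[40,0.31,-0.29,0,0.35],[40,0.31,-0.29,0,0.35],[40,0.31,-0.29,0,0.35],[40,0.31,-0.29,0,0.35],[40,0.31,-0.29,0,0.35],[40,0,0,0,0.04],[40,0,0,0,0],[40,0,0,0,0]])

```text
clock: 8.22
position: [0.5688, 0.2077, 0.1309]
ee_rot: [-2.038, -2.39, -0.0]
force: [-0.1, 1.3, -0.0]
width: 0.404
gripper_force: 0.0
```

```bash
python3 meas.py; python3 -c "
from h import *
o=observe();print(cv2.Rodrigues(o['ee_rot'])[0][:,1],o['joints'].round(2),o['position'])"
```

```text
t 8.225 tcp_b [-0.0003  0.226 ] z 0.1309 [-0.1  1.3 -0. ] [-2.038 -2.39  -0.   ]
top ((2.2306137084960938, 126.17304992675781), (124.01087188720703, 82.0862045288086), 89.94527435302734) [[-39.0, 64.0], [43.0, 64.0], [43.0, 188.0], [-39.0, 188.0]]
scene ((0.2586250305175781, 127.21949768066406), (127.34776306152344, 83.91960144042969), 89.40422058105469) [[-42.0, 64.0], [42.0, 63.0], [43.0, 190.0], [-41.0, 191.0]]
[9.87352457e-01 1.58540502e-01 1.89292506e-04] [ 0.06  0.62 -0.76  1.69  0.48  1.03 -0.7 ] [0.56903857 0.20763003 0.13095364]
```

Call:
apply_moves(commands=[[40,0,0,-0.7,0],[40,0,0,-0.7,0],[40,0,0,-0.5,0],[40,0,0,-0.1,0],[40,0,0,0,0],[40,0,0,0,0]])

```text
clock: 9.07
position: [0.5705, 0.2075, 0.0123]
ee_rot: [2.037, 2.39, 0.003]
force: [-0.5, 0.7, -0.1]
width: 0.399
gripper_force: 0.0
```

Call:
apply_moves(commands=[[40,0.023,-0.148,0,0],[40,0.023,-0.148,0,0],[40,0.023,-0.148,0,0],[40,0.023,-0.148,0,0],[40,0.023,-0.148,0,0],[40,0.023,-0.148,0,0],[40,0.023,-0.148,0,0],[40,0.023,-0.148,0,0],[40,0.023,-0.148,0,0],[40,0,0,0,0],[40,0,0,0,0]])

```text
clock: 10.45
position: [0.5819, 0.1266, 0.0106]
ee_rot: [2.039, 2.39, -0.001]
force: [-0.2, 0.5, 0.3]
width: 0.402
gripper_force: 0.0
```

```bash
python3 meas.py
```

```text
t 10.45 tcp_b [1.000e-04 1.438e-01] z 0.0106 [-0.2  0.5  0.3] [ 2.039e+00  2.390e+00 -1.000e-03]
top none
scene none
```

Call:
apply_moves(commands=[[40,0.023,-0.132,0,0],[40,0.021,-0.132,0,0],[40,0.021,-0.132,0,0],[40,0,0,0,0]])

```text
clock: 11.05
position: [0.5862, 0.1016, 0.0106]
ee_rot: [2.04, 2.389, -0.001]
force: [-0.3, -0.9, -0.5]
width: 0.399
gripper_force: 0.0
```

Call:
apply_moves(commands=[[40,0.021,-0.132,0,0],[40,0.021,-0.132,0,0],[40,0.021,-0.132,0,0],[40,0.01,-0.065,0,0],[40,0,0,0,0],[40,0,0,0,0]])

```text
clock: 11.8
position: [0.5902, 0.0754, 0.0107]
ee_rot: [2.038, 2.391, -0.001]
force: [-0.4, -0.1, 0.6]
width: 0.397
gripper_force: 0.0
```

```bash
python3 meas.py; ls pics
```

```text
t 11.8 tcp_b [0.0004 0.0919] z 0.0107 [-0.4 -0.1  0.6] [ 2.038e+00  2.391e+00 -1.000e-03]
top none
scene ((-35.05579376220703, 70.76612854003906), (8.390679359436035, 11.870665550231934), 35.73392105102539) [[-42.0, 73.0], [-35.0, 63.0], [-28.0, 68.0], [-35.0, 78.0]]
c.png
s1.png
s1c.png
scene0.png
scene_10.45.png
scene_11.80.png
scene_5.53.png
scene_7.12.png
scene_8.22.png
top0.png
top_10.45.png
top_11.80.png
top_5.53.png
top_7.12.png
top_8.22.png
```

Predicted plate y is about 18 mm. I'll push on in small steps and watch the force for contact with the stop.

Call:
apply_moves(commands=[[40,0.015,-0.09,0,0],[40,0.014,-0.09,0,0],[40,0.01,-0.06,0,0],[40,0,0,0,0],[40,0,0,0,0]])

```text
clock: 12.52
position: [0.5926, 0.0608, 0.0106]
ee_rot: [2.038, 2.39, -0.001]
force: [-0.1, -0.3, 0.0]
width: 0.398
gripper_force: 0.0
```

Call:
apply_moves(commands=[[40,0.006,-0.035,0,0],[40,0.006,-0.035,0,0],[40,0,0,0,0],[40,0,0,0,0]])

```text
clock: 13.02
position: [0.5934, 0.0572, 0.0107]
ee_rot: [-2.038, -2.391, -0.001]
force: [0.2, 2.0, -0.7]
width: 0.399
gripper_force: 1.0
```

```bash
python3 meas.py
```

```text
t 13.025 tcp_b [0.0008 0.0735] z 0.0107 [ 0.2  2.  -0.7] [-2.038e+00 -2.391e+00 -1.000e-03]
top none
scene ((-33.746604919433594, 49.40774154663086), (8.659880638122559, 8.169218063354492), 35.98262023925781) [[-40.0, 50.0], [-35.0, 44.0], [-28.0, 49.0], [-33.0, 55.0]]
```

Call:
apply_moves(commands=[[40,0.005,-0.03,0,0],[40,0,0,0,0],[40,0,0,0,0]])

```text
clock: 13.5
position: [0.5936, 0.0571, 0.011]
ee_rot: [-2.036, -2.391, -0.003]
force: [-0.4, 6.4, 0.8]
width: 0.397
gripper_force: 3.3
```

Call:
apply_moves(commands=[[40,0.005,-0.03,0,0],[40,0,0,0,0],[40,0,0,0,0]])

```text
clock: 13.88
position: [0.5937, 0.057, 0.0111]
ee_rot: [-2.034, -2.391, -0.006]
force: [-1.8, 9.7, -0.4]
width: 0.402
gripper_force: 5.4
```

Force rises while the tip stays put, so the plate is against the stop. I'll back away straight, lift, and check.

Call:
apply_moves(commands=[[40,-0.03,0.2,0,0],[40,-0.1,0.6,0,0],[40,-0.1,0.8,0,0],[40,0,0.3,0.7,0],[40,0,0.5,0.7,0],[40,0,0.5,0,0],[40,0,0,0,0],[40,0,0,0,0]])

```text
clock: 14.88
position: [0.5801, 0.2261, 0.0942]
ee_rot: [2.038, 2.39, -0.003]
force: [0.2, -1.8, 0.3]
width: 0.397
gripper_force: 0.0
```

```bash
python3 meas.py; python3 - <<'E'
import cv2,glob
f=sorted(glob.glob('pics/top_*.png'),key=lambda s:float(s[9:-4]))[-1]
a=cv2.imread(f)[180:325,225:395];b=cv2.imread(f.replace('top','scene'))[190:310,240:420]
r=lambda q:cv2.resize(q,(400,500*q.shape[0]//q.shape[0]-150),interpolation=2)
cv2.imwrite('pics/fin.png',cv2.hconcat([r(a),r(b)]))
E
```

```text
t 14.875 tcp_b [0.0136 0.2424] z 0.0942 [ 0.2 -1.8  0.3] [ 2.038  2.39  -0.003]
top ((3.2293434143066406, 44.03204345703125), (82.10690307617188, 32.02570343017578), 0.0698520764708519) [[-38.0, 60.0], [-38.0, 28.0], [44.0, 28.0], [44.0, 60.0]]
scene ((1.4988212585449219, 45.965492248535156), (84.3299331665039, 35.517276763916016), 0.002841983223333955) [[-41.0, 64.0], [-41.0, 28.0], [44.0, 28.0], [44.0, 64.0]]
```

View pics/fin.png

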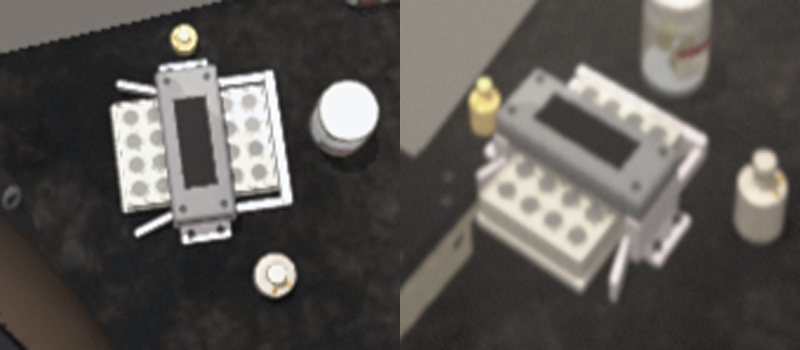

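The plate lies under the beam with its leading end flush on the stop bar. Its outer end is at y ≈ 64 mm and it is square; the weights and jar still stand as before.

```bash
python3 -c "
from cell import arm
print(arm.sign_off())"
```

```text
the job is handed in; nothing more can be done
None
```

The plate is home under the bridge: last measured square, about 1.5 mm off the lane's middle line and against the stop bar. The weights and jar look unmoved, the arm is backed away, and the job was handed in at about 15 s; the hand-in returned no verdict.

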